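# Transfer a row of relay modules from the feed rack to the test rack, in order

### The job

Move the four relay modules from the coloured pockets of the feed rack into the bays of the aluminium test rack, keeping their row in order: the module that stands leftmost now (to the robot's own left) goes into the bay next to the yellow end block, the next one in the row into the bay beside that, and so on to the far end. Load them one after another in just that sequence, beginning at the yellow block, and leave each standing upright on the floor of its own bay, released.

Things in the scene. Friction and masses are not known exactly. Their poses are not given: they have to be found in the camera images.
- module_green: loose plug-in relay module, 90 g or so: upright black housing 36 (x) x 28 (y) x 50 mm high with a green cap 30 x 24 x 12 mm on top, 62 mm high in all. Origin: centre of its underside; z up. It starts standing upright in the pocket of its own colour, up to 5 mm off its centre and up to 9 degrees askew. Easiest gripped across the 36 mm, on the housing.
- module_white: loose plug-in relay module, 90 g or so: upright black housing 36 (x) x 28 (y) x 50 mm high with a white cap 30 x 24 x 12 mm on top, 62 mm high in all. Origin: centre of its underside; z up. It starts standing upright in the pocket of its own colour, up to 5 mm off its centre and up to 9 degrees askew. Easiest gripped across the 36 mm, on the housing.
- module_red: loose plug-in relay module, 90 g or so: upright black housing 36 (x) x 28 (y) x 50 mm high with a red cap 30 x 24 x 12 mm on top, 62 mm high in all. Origin: centre of its underside; z up. It starts standing upright in the pocket of its own colour, up to 5 mm off its centre and up to 9 degrees askew. Easiest gripped across the 36 mm, on the housing.
- module_blue: loose plug-in relay module, 90 g or so: upright black housing 36 (x) x 28 (y) x 50 mm high with a blue cap 30 x 24 x 12 mm on top, 62 mm high in all. Origin: centre of its underside; z up. It starts standing upright in the pocket of its own colour, up to 5 mm off its centre and up to 9 degrees askew. Easiest gripped across the 36 mm, on the housing.
- pocket_green: fixed green pocket of the feed rack: a shallow open tray 62 (x) x 56 (y) mm with 3 mm walls, its rim 11 mm above its origin. Origin: centre of its underside, 8 mm above the table; its floor, on which the module stands, is 3 mm higher. The four pockets sit in one row, 60 mm apart along their y axis, on a flat grey bar; y points to the robot's left, give or take the bar's yaw of up to 11 degrees. It shows where its module stood at the start.
- pocket_white: fixed white pocket of the feed rack: a shallow open tray 62 (x) x 56 (y) mm with 3 mm walls, its rim 11 mm above its origin. Origin: centre of its underside, 8 mm above the table; its floor, on which the module stands, is 3 mm higher. The four pockets sit in one row, 60 mm apart along their y axis, on a flat grey bar; y points to the robot's left, give or take the bar's yaw of up to 11 degrees. It shows where its module stood at the start.
- pocket_red: fixed red pocket of the feed rack: a shallow open tray 62 (x) x 56 (y) mm with 3 mm walls, its rim 11 mm above its origin. Origin: centre of its underside, 8 mm above the table; its floor, on which the module stands, is 3 mm higher. The four pockets sit in one row, 60 mm apart along their y axis, on a flat grey bar; y points to the robot's left, give or take the bar's yaw of up to 11 degrees. It shows where its module stood at the start.
- pocket_blue: fixed blue pocket of the feed rack: a shallow open tray 62 (x) x 56 (y) mm with 3 mm walls, its rim 11 mm above its origin. Origin: centre of its underside, 8 mm above the table; its floor, on which the module stands, is 3 mm higher. The four pockets sit in one row, 60 mm apart along their y axis, on a flat grey bar; y points to the robot's left, give or take the bar's yaw of up to 11 degrees. It shows where its module stood at the start.
- test_rack: fixed aluminium test rack on the table, nearer to or farther from the robot than the feed rack: base 78 (x) x 302 (y) mm with a row of four open bays. Origin: centre of its underside, on the table; y runs along the row, to the robot's left (yaw up to 11 degrees). Bay centres at y = -90, -30, +30, +90 mm, x = 0; each bay is 64 (x) x 56 (y) mm inside, with a black floor 8 mm above the table and 4 mm walls whose rim is 18 mm above the table.
- start_block: yellow block 60 (x) x 22 (y) x 24 mm fixed on one end of the test rack (136 mm from the rack's centre along its y, at either the + or the - end; a like grey block is on the other end). It marks the end where the row begins. Origin: centre of its underside, 6 mm above the table.
Mind the look-alikes: they are no part of the job. What is shaped like the module_red but pink or purple is not meant.

How it is judged:
By the outcome, as a careful person would: the job done as asked, in the order asked, and still so for the second after the job is handed in, with the robot touching nothing.
It also fails if it takes over 88 s, if anything falls off the work surface, if the arm or the gripper's body presses on something with over 40 N, if the wrist force passes 120 N, or if a joint passes its speed limit or range.

### The arm

A 7-joint arm with a two-finger parallel gripper is mounted at the origin on the work surface. World frame = base frame: x ahead of the robot, y to its left, z up, the work surface at z = 0. Lengths are in m, angles in rad, forces in N, time in s.
With the tool pointing down it reaches from about 0.425 to 0.925 m from the base axis. Payload 6.8 kg.
Tool frame: the origin (TCP) lies midway between the tips of the shut fingers; the grasp point (between the pads) lies 19 mm behind it; z points along the fingers, y is the line along which they close (so a half turn about z gives the same grasp; the last joint's range is limited). The gripper opens to 85 mm and grips with 20 to 120 N. Pads are 22 mm wide; open, the fingers measure 114 mm over their backs; the gripper's body (76 mm by 85 mm) begins 54 mm behind the grasp point. The pads swing forward as they close: fully open they stand 13 mm farther back than shut.
Start: joints at [1.057, 0.477, 0.022, 1.555, -0.011, 1.109, -0.083], TCP at [0.266, -0.62, 0.231] pointing down, gripper open.
Joint ranges: [-2.96, 2.96], [-0.34, 2.1], [-1.41, 1.46], [0.24, 2.44], [-1.37, 4.51], [0.17, 1.92], [-2.96, 2.96]. Speed limits (rad/s): [2.39, 2.39, 3.14, 3.14, 3.14, 3.14, 3.14].

### API

Orientations are given as a rotation vector (axis times angle).
In Python, from bench import r gives the robot as it stands. The module is installed in compiled form; this text tells all that it offers.
- The arm moves only by the tool apply_moves, never from a script. Its argument "rows" is a list of rows, each a list of 6 numbers: the shift along the tool's x, y, z scaled (see below), then the turn, a rotation vector about the tool's x, y, z scaled (see below). A call has 1 to 5 rows; each row is the pose to reach, as a shift and turn from the pose commanded when the call began, along the tool's axes at that moment; what a row does not reach only later rows make up. The controller multiplies each number of a shift by 0.25 m and each number of a turn by 90 degrees. A row lasts 1/8 s, in which the tool goes at most 62.5 mm and 10.7 degrees, less where a joint would pass 70% of its speed; a pose out of reach is approached as far as the arm can. A call with a number of a shift or a turn outside -1 to 1 is refused whole. A call with a gripper value outside its range is refused whole. "claw" is the opening, from 0 (shut) to 1 (fully open), set as the call begins (left out, the last holds). The fingers move at their own pace and stop on an object; "newtons" is the grip in N (left out, the last holds). Time passes only in rows, so rows that repeat a pose let the fingers close. It gives the time, the measured TCP pose, the force, the opening and the grip force at its end, in the units of the state.
- r.get_obs(): the state, without advancing time (a new reading comes with each control period).
- r.grab_frame(name): name is "scene" or "side" or "wrist"; returns a dict with "pixels" (384x512x3 uint8, red, green, blue), "intrinsics" (3x3 intrinsics, pixels), "eye" and "attitude" of the camera in the world. Camera axes: x right, y up, looking along -z (the intrinsics and any distortion apply to the point x, -y, -z); pixel columns grow to the right and rows downward; lengths in m; the calibration is good to about 2 mm. A picture is of the moment at which its call begins. There is no depth.
- r.hand_in(): hands the job in; it is judged then, once.
Trained networks look in a picture, given as the dict that the camera call returned (one of the last four; its "shot" number tells which), for a name from the list of things; names that differ only in an ending like _2 or _b are one class to them, and where a whole thing is asked for, a point or a joint stands for the part that bears it (a point fixed in the world has none). Each returns a list of dicts, best first, with "conf" (0 to 1); they miss things now and then, are a little off and sometimes report something else, mostly with a low value. They report only what shows in the picture. A call takes as long as a camera call. They do not tell look-alikes from the thing itself.
- r.search_frame(picture, thing): "rect" ([left, top, width, height] in pixels, round what is visible of it).
- r.outline_of(picture, thing): "pixels" (384x512 bool, what is visible of it) and "rect" ([left, top, width, height] in pixels, round what is visible of it).
- r.landmark_of(picture, thing): "point" ([column, row] in pixels: a listed point, or the origin of a listed thing).
The state is a dict: "clock": time; "joints": joint angles; "qvel": joint speeds; "tau": joint torques, N m; "tcp_pos": TCP position; "orientation": TCP orientation; "contact_force": force on the tool from outside, world axes, zero at the start; "moment": the same for the moment, N m; "grip_width": finger opening in m; "gripper_force": force on a finger pad.
Only numpy, scipy, OpenCV 4.12 (cv2) and the standard library are available. Lean on these libraries where they do the work, as an engineer would, in place of code of your own. Each camera call takes 0.05 s, during which the arm holds its last target. There are 200 camera calls.

## Working session

There is one attempt and no reset: what is moved stays moved. The work goes in short steps, Python scripts to look and compute and a tool call to move; the robot and the scene stay as the last step left them, time stands still between calls to the robot, and variables do not carry over. Pictures are saved under pics/ and viewed, at most 14 in all, crops included, and the job is handed in when it is done.

Besides the shell and the picture viewer there is one more tool, called after ">>>" as name(argument=value, ...), one argument or row to a line, values as JSON. apply_moves: Moves the arm, as the interface text tells. Its arguments: {"type":"object","properties":{"rows":{"type":"array","items":{"type":"array","items":{"type":"number"}}},"claw":{"type":"number"},"newtons":{"type":"number"}},"required":["rows"]}

```bash
mkdir -p pics
cat > h.py <<'E'
from bench import r
import numpy as np, cv2
from scipy.spatial.transform import Rotation as R
def save(f,n): cv2.imwrite(n,f["pixels"][:,:,::-1])
def rot(f):
    a=np.array(f["attitude"],float)
    return a if a.shape==(3,3) else (R.from_rotvec(a).as_matrix() if a.size==3 else R.from_quat(a).as_matrix())
def ray(f,uv):
    K=np.array(f["intrinsics"]);d=np.linalg.inv(K)@[uv[0],uv[1],1.]
    return rot(f)@(d*[1,-1,-1])
def onz(f,uv,z):
    d=ray(f,uv);e=np.array(f["eye"]);return e+d*(z-e[2])/d[2]
def proj(f,P):
    p=rot(f).T@(np.array(P)-f["eye"]);q=np.array(f["intrinsics"])@(p*[1,-1,-1]);return q[:2]/q[2]
E
python3 - <<'E'
from h import *
for n in ("scene","side"):
    f=r.grab_frame(n);save(f,f"pics/{n}0.png");print(n,{k:v for k,v in f.items() if k!="pixels"})
    for t in ["module_green","module_white","module_red","module_blue","pocket_green","pocket_white","pocket_red","pocket_blue","test_rack","start_block"]:
        L=r.landmark_of(f,t);print(t,[(np.round(l["point"]).tolist(),round(l["conf"],2)) for l in L[:3]], [np.round(onz(f,l["point"],.011 if t[0]=='m' else .008 if t[0]=='p' else 0.)[:2],3).tolist() for l in L[:3]])
o=r.get_obs();print(o["clock"],o["tcp_pos"],o["orientation"])
E
```

```text
scene {'intrinsics': array([[426.03682723,   0.        , 255.38354749],
       [  0.        , 426.03682723, 200.48672062],
       [  0.        ,   0.        ,   1.        ]]), 'eye': array([1.06388664, 0.11430047, 0.61760426]), 'attitude': array([0.46510711, 0.61049842, 1.78049297]), 'shot': 1}
module_green [([259.0, 215.0], 0.79)] [[0.635, -0.001]]
module_white [([226.0, 207.0], 0.88), ([290.0, 230.0], 0.55)] [[0.637, -0.063], [0.652, 0.058]]
module_red [([245.0, 280.0], 0.75), ([306.0, 298.0], 0.65), ([292.0, 228.0], 0.56)] [[0.765, 0.013], [0.766, 0.112], [0.647, 0.061]]
module_blue [([317.0, 241.0], 0.81)] [[0.66, 0.107]]
pocket_green [([258.0, 217.0], 0.56)] [[0.639, -0.002]]
pocket_white [([226.0, 209.0], 0.8)] [[0.637, -0.061]]
pocket_red [([283.0, 228.0], 0.84)] [[0.649, 0.046]]
pocket_blue [([322.0, 242.0], 0.82), ([322.0, 165.0], 0.72)] [[0.657, 0.116], [0.484, 0.082]]
test_rack [([259.0, 145.0], 0.84)] [[0.457, -0.053]]
start_block [([323.0, 165.0], 0.7)] [[0.475, 0.084]]
side {'intrinsics': array([[397.57270897,   0.        , 252.17622758],
       [  0.        , 397.57270
[... 291 characters left out ...]
]]
module_white [([264.0, 219.0], 0.68)] [[0.621, -0.065]]
module_red [([259.0, 164.0], 0.98), ([310.0, 145.0], 0.82), ([326.0, 178.0], 0.78)] [[0.647, 0.071], [0.758, 0.099], [0.754, 0.002]]
module_blue [([262.0, 150.0], 0.61)] [[0.663, 0.108]]
pocket_green [([264.0, 192.0], 0.55)] [[0.638, -0.001]]
pocket_white [([267.0, 218.0], 0.59), ([259.0, 165.0], 0.42)] [[0.629, -0.061], [0.648, 0.071]]
pocket_red [([261.0, 170.0], 0.81)] [[0.647, 0.055]]
pocket_blue [([262.0, 150.0], 0.52)] [[0.663, 0.111]]
test_rack [([167.0, 237.0], 0.67)] [[0.464, -0.053]]
start_block [([167.0, 172.0], 0.78)] [[0.477, 0.101]]
1.1 [ 0.26647576 -0.62019921  0.23131312] [3.07710449e+00 6.33010331e-01 6.62880400e-05]
```

View pics/scene0.png

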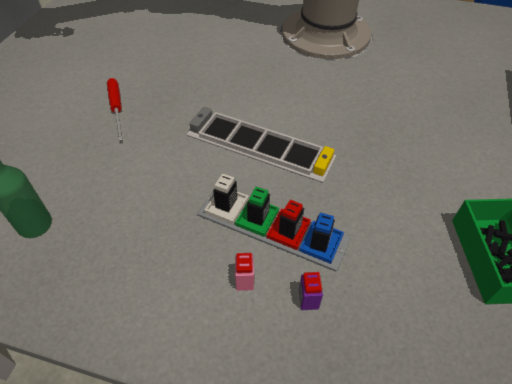

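View pics/side0.png

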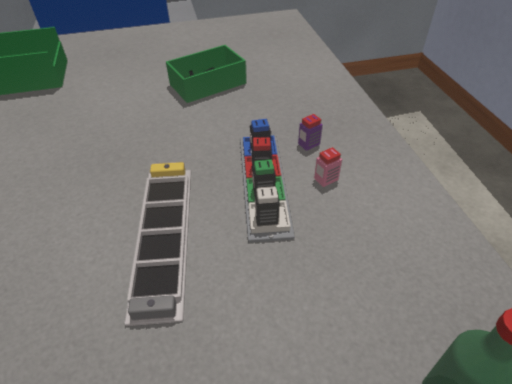

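Row left to right (robot's +y is its left) is blue, red, green, white; the yellow block is at the rack's +y end (323,160 scene). Possible confusions for module_red are the pink (245,270) and purple (310,290) modules in the scene view. The true red one stands in the red pocket at (291,220). Next I move above and look close.

```bash
cat >> h.py <<'E'
def go(x,y,z,yaw):
    """yaw: world angle (deg) of tool y axis; prints the row that gets there, from the measured pose"""
    o=r.get_obs();M=R.from_rotvec(o["orientation"]).as_matrix();a=np.radians(yaw)
    ty=np.array([np.cos(a),np.sin(a),0]);tz=np.array([0,0,-1.]);T=np.c_[np.cross(ty,tz),ty,tz]
    d=M.T@(np.array([x,y,z])-o["tcp_pos"])/.25;w=R.from_matrix(M.T@T).as_rotvec()/(np.pi/2)
    print("row",np.round(d,3).tolist(),np.round(w,3).tolist(),"clock",o["clock"],"tcp",np.round(o["tcp_pos"],3))
E
python3 -c "
from h import *
go(.56,.02,.33,-8)"
```

```text
row [2.09, -1.889, -0.395] [0.0, 0.0, -0.653] clock 1.1 tcp [ 0.266 -0.62   0.231]
```

>>> apply_moves(
  rows=[
    [0.84, -0.75, -0.2, 0, 0, 0],
    [0.84, -0.75, -0.2, 0, 0, 0],
    [0.84, -0.75, -0.2, 0, 0, 0],
    [0.84, -0.75, -0.2, 0, 0, 0],
    [0.84, -0.75, -0.2, 0, 0, 0],
  ],
)

```text
clock: 1.72
tcp_pos: [0.3872, -0.3619, 0.2823]
orientation: [3.075, 0.639, 0.002]
contact_force: [0.3, -0.1, -0.7]
grip_width: 0.0855
gripper_force: 0.0
```

>>> apply_moves(
  rows=[
    [0.84, -0.75, -0.2, 0, 0, 0],
    [0.84, -0.75, -0.2, 0, 0, 0],
    [0.84, -0.75, -0.2, 0, 0, -0.2],
    [0.84, -0.75, -0.2, 0, 0, -0.3],
    [0.84, -0.75, -0.2, 0, 0, -0.4],
  ],
)

```text
clock: 2.35
tcp_pos: [0.5055, -0.1062, 0.3323]
orientation: [2.773, 1.476, 0.003]
contact_force: [0.2, -0.2, -0.2]
grip_width: 0.0856
gripper_force: 0.0
```

```bash
python3 -c "
from h import *
go(.56,.02,.33,-8)"
```

```text
row [0.54, -0.101, 0.01] [0.001, -0.001, -0.288] clock 2.35 tcp [ 0.506 -0.106  0.332]
```

>>> apply_moves(
  rows=[
    [0.54, -0.1, 0, 0, 0, -0.29],
    [0.54, -0.1, 0, 0, 0, -0.29],
    [0.54, -0.1, 0, 0, 0, -0.29],
    [0.54, -0.1, 0, 0, 0, -0.29],
  ],
)

```text
clock: 2.85
tcp_pos: [0.5604, 0.0167, 0.3312]
orientation: [-2.377, -2.054, -0.0]
contact_force: [0.1, -0.1, 0.3]
grip_width: 0.0854
gripper_force: 0.0
```

Run:
```python
from h import *
f=r.grab_frame("wrist");save(f,"pics/w1.png");print(f["eye"],f["attitude"],f["intrinsics"][0][0])
go(.56,.02,.33,-8)
for t in ["module_green","module_white","module_red","module_blue","pocket_green","pocket_white","pocket_red","pocket_blue","test_rack","start_block"]:
    L=r.landmark_of(f,t);print(t,[(np.round(l["point"]).tolist(),round(l["conf"],2)) for l in L[:3]], [np.round(onz(f,l["point"],.011 if t[0]=='m' else .008 if t[0]=='p' else 0.)[:2],3).tolist() for l in L[:3]])
```

```text
[0.57333607 0.09594361 0.47419207] [-0.31830444  0.02274187 -0.14465193] 279.14341810965516
row [0.019, -0.003, 0.005] [-0.0, 0.0, -0.006] clock 2.9 tcp [0.56  0.015 0.331]
module_green [([303.0, 157.0], 0.56)] [[0.638, -0.002]]
module_white [([301.0, 198.0], 0.74)] [[0.627, -0.074]]
module_red [([376.0, 140.0], 0.84), ([374.0, 70.0], 0.71), ([310.0, 120.0], 0.56)] [[0.758, 0.008], [0.757, 0.116], [0.653, 0.055]]
module_blue [([310.0, 84.0], 0.72)] [[0.658, 0.11]]
pocket_green [([308.0, 157.0], 0.61)] [[0.645, -0.004]]
pocket_white [([305.0, 192.0], 0.87)] [[0.635, -0.066]]
pocket_red [([308.0, 121.0], 0.6)] [[0.65, 0.054]]
pocket_blue [([311.0, 79.0], 0.68)] [[0.661, 0.117]]
test_rack [([204.0, 195.0], 0.85)] [[0.456, -0.047]]
start_block [([201.0, 120.0], 0.57)] [[0.478, 0.081]]
```

View pics/w1.png

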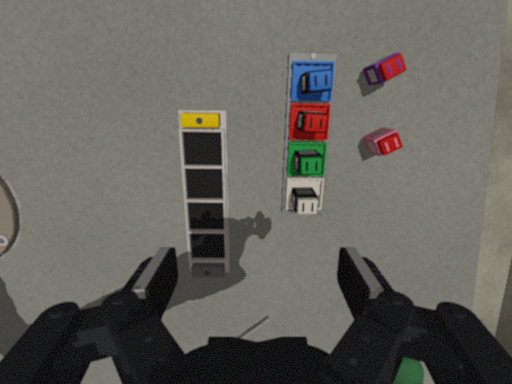

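The view shows the row from top (left): blue (318,80), red (315,120), green (310,160), white (306,200). The yellow block is at (201,120), with the dark bays below it at (203,148) to (207,245). The purple (385,68) and pink (385,142) look-alikes stand apart from the racks. One close crop to check the modules.

Run:
```python
from h import *
p=cv2.imread("pics/w1.png")
cv2.imwrite("pics/w1c.png",cv2.resize(p[45:220,270:420],None,fx=3.4,fy=3.4,interpolation=cv2.INTER_CUBIC))
f=r.grab_frame("wrist")
p=f["pixels"][:,:,::-1]
g=p.max(2);m=np.zeros(g.shape,np.uint8);m[125:268,175:235]=(g[125:268,175:235]<60)
m=cv2.morphologyEx(m,cv2.MORPH_OPEN,np.ones((3,3)))
n,lab,st,c=cv2.connectedComponentsWithStats(m)
for i in range(1,n):
    if st[i][4]>200: print(st[i],c[i],onz(f,c[i],.012))
y=((p[:,:,2]>120)&(p[:,:,0]<80)&(p[:,:,1]>90)).astype(np.uint8)
n,lab,st,c=cv2.connectedComponentsWithStats(y)
for i in range(1,n):
    if st[i][4]>100: print("yel",st[i],c[i],onz(f,c[i],.03))
```

```text
[ 183  132   38   32 1134] [202.08201058 147.04585538] [0.4733986  0.03732315 0.012     ]
[186 169  36  28 974] [203.85215606 182.41786448] [ 0.46373943 -0.02264669  0.012     ]
[189 203  35  25 845] [205.80473373 215.0591716 ] [ 0.45465397 -0.08264363  0.012     ]
[191 233  34  24 787] [207.52096569 244.51461245] [ 0.44572986 -0.14100798  0.012     ]
yel [180 112  40  15 532] [199.60714286 119.08646617] [0.4824819  0.08221161 0.03      ]
```

View pics/w1c.png

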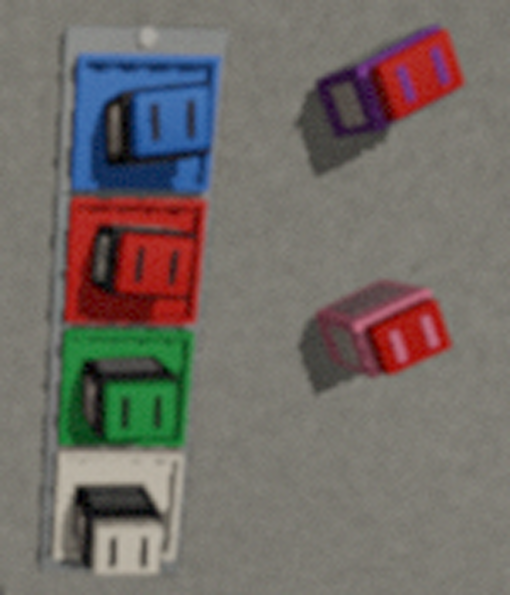

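Crop shows the true red module in the red pocket (slots about (157,266)); pink and purple decoys stand off the rack on the right. Compute cap centres and yaw from the slots.

Run:
```python
from h import *
f=r.grab_frame("wrist");f["eye"]=np.array([0.57333607,0.09594361,0.47419207]);f["attitude"]=np.array([-0.31830444,0.02274187,-0.14465193])
for n,a,b in [("blue",(154,122),(192,118)),("red",(140,265),(174,267)),("green",(126,412),(163,411)),("white",(112,552),(147,551))]:
    A,B=[onz(f,np.array(q)/3.4+[270,45],.073) for q in (a,b)]
    print(n,np.round((A+B)/2,4),"sep",np.linalg.norm(B-A),"yaw",np.degrees(np.arctan2(*(B-A)[1::-1])))
go(.655,.11,.16,-5)
```

```text
blue [0.6618 0.1104 0.073 ] sep 0.014882593905929154 yaw -2.732438487523856
red [0.6512 0.0557 0.073 ] sep 0.014046593509857961 yaw -11.61556532567662
green [ 0.641  -0.0044  0.073 ] sep 0.015926927307666892 yaw -6.779885262825241
white [ 0.6289 -0.0679  0.073 ] sep 0.01581200139985179 yaw -6.6115840048777335
row [0.43, 0.319, 0.685] [0.0, 0.0, -0.038] clock 3.5 tcp [0.56  0.015 0.331]
```

```bash
python3 -c "
from h import *
go(.662,.110,.12,-3)"
```

```text
row [0.434, 0.347, 0.845] [0.0, 0.0, -0.06] clock 3.5 tcp [0.56  0.015 0.331]
```

>>> apply_moves(
  rows=[
    [0.43, 0.35, 0.84, 0, 0, -0.06],
    [0.43, 0.35, 0.84, 0, 0, -0.06],
    [0.43, 0.35, 0.84, 0, 0, -0.06],
    [0.43, 0.35, 0.84, 0, 0, -0.06],
    [0.43, 0.35, 0.84, 0, 0, -0.06],
  ],
  claw=0.8,
)

```text
clock: 4.12
tcp_pos: [0.6601, 0.1109, 0.1153]
orientation: [-2.271, -2.161, 0.01]
contact_force: [-1.3, -0.6, 0.2]
grip_width: 0.0682
gripper_force: 0.0
```

Run:
```python
from h import *
f=r.grab_frame("wrist");save(f,"pics/w2.png")
print(proj(f,[.662,.110,.073]),proj(f,[.662,.096,.061]))
go(.662,.110,.028,-3)
```

```text
[258.31929379 219.85947861] [259.25772677 230.1921884 ]
row [0.001, 0.005, 0.362] [-0.003, 0.0, 0.001] clock 4.175 tcp [0.661 0.11  0.118]
```

View pics/w2.png

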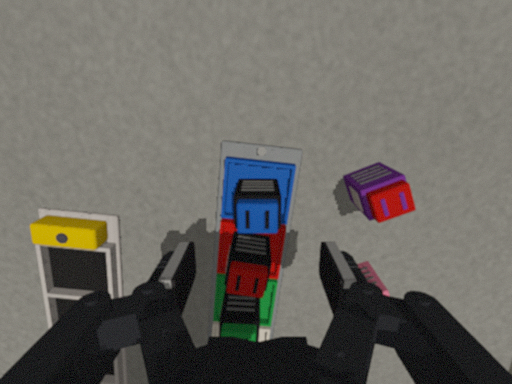

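The cap centre is seen at about (258,217), where it was predicted. Descend, grip, lift.

>>> apply_moves(
  rows=[
    [0, 0.005, 0.18, 0, 0, 0],
    [0, 0.005, 0.3, 0, 0, 0],
    [0, 0.005, 0.36, 0, 0, 0],
    [0, 0.005, 0.36, 0, 0, 0],
  ],
)

```text
clock: 4.68
tcp_pos: [0.6641, 0.1084, 0.0322]
orientation: [2.28, 2.161, 0.0]
contact_force: [0.2, 0.3, -0.2]
grip_width: 0.0683
gripper_force: 0.0
```

>>> apply_moves(
  rows=[
    [0, 0, 0, 0, 0, 0],
    [0, 0, 0, 0, 0, 0],
    [0, 0, 0, 0, 0, 0],
    [0, 0, 0, 0, 0, 0],
    [0, 0, 0, 0, 0, 0],
  ],
  claw=0,
  newtons=40,
)

```text
clock: 5.3
tcp_pos: [0.6649, 0.1093, 0.0332]
orientation: [2.278, 2.161, 0.003]
contact_force: [-1.3, -0.7, 5.7]
grip_width: 0.0352
gripper_force: 41.0
```

Run:
```python
from h import *
print(r.get_obs()["grip_width"],r.get_obs()["gripper_force"])
go(.473,.037,.12,-9)
```

```text
0.03523026335335046 40.968366265296936
row [-0.329, -0.751, -0.349] [0.002, -0.0, 0.066] clock 5.3 tcp [0.665 0.109 0.033]
```

>>> apply_moves(
  rows=[
    [0, 0, -0.2, 0, 0, 0],
    [0, 0, -0.36, 0, 0, 0],
    [-0.1, -0.2, -0.36, 0, 0, 0.066],
  ],
)

```text
clock: 5.68
tcp_pos: [0.6177, 0.0897, 0.1262]
orientation: [2.386, 2.037, 0.018]
contact_force: [-1.5, -0.6, -0.5]
grip_width: 0.0356
gripper_force: 40.5
```

Run:
```python
from h import *
o=r.get_obs();print(o["grip_width"],o["gripper_force"])
go(.473,.037,.1,-9)
```

```text
0.03559585427282661 40.49418032169342
row [-0.3, -0.54, 0.097] [0.007, -0.004, -0.0] clock 5.675 tcp [0.618 0.09  0.126]
```

>>> apply_moves(
  rows=[
    [-0.3, -0.54, 0, 0, 0, 0],
    [-0.3, -0.54, 0, 0, 0, 0],
    [-0.3, -0.54, 0.08, 0, 0, 0],
    [-0.3, -0.54, 0.08, 0, 0, 0],
    [-0.3, -0.54, 0.08, 0, 0, 0],
  ],
)

```text
clock: 6.3
tcp_pos: [0.4689, 0.0341, 0.1022]
orientation: [2.387, 2.041, 0.003]
contact_force: [1.3, -0.0, -1.4]
grip_width: 0.0356
gripper_force: 40.4
```

Run:
```python
from h import *
f=r.grab_frame("wrist");save(f,"pics/w3.png")
go(.473,.037,.032,-9)
```

```text
row [0.013, 0.012, 0.281] [0.001, -0.001, 0.001] clock 6.35 tcp [0.469 0.034 0.102]
```

View pics/w3.png

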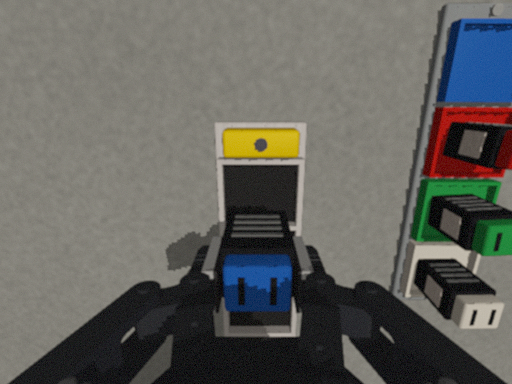

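The module is held square with the rack over the first bay (bay top edge at row 165, divider at row 228). Lowering it.

>>> apply_moves(
  rows=[
    [0.013, 0.012, 0.12, 0, 0, 0],
    [0.013, 0.012, 0.22, 0, 0, 0],
    [0.013, 0.012, 0.27, 0, 0, 0],
    [0.013, 0.012, 0.28, 0, 0, 0],
    [0.013, 0.012, 0.28, 0, 0, 0],
  ],
)

```text
clock: 6.98
tcp_pos: [0.4717, 0.0366, 0.0318]
orientation: [2.388, 2.041, 0.001]
contact_force: [0.3, -0.2, -1.2]
grip_width: 0.0354
gripper_force: 40.5
```

Run:
```python
from h import *
o=r.get_obs();print(o["tcp_pos"],o["contact_force"])
f=r.grab_frame("side");print(proj(f,[.473,.037,.008]))
for l in r.landmark_of(f,"module_blue")[:2]: print(l["point"],l["conf"],onz(f,l["point"],.008))
```

```text
[0.47166756 0.03661211 0.03179524] [ 0.28009843 -0.15110493 -1.23427734]
[167.05294397 193.37157956]
[165.4, 194.6] 0.84 [0.46993583 0.03466436 0.008     ]
```

>>> apply_moves(
  rows=[
    [0, 0, 0.006, 0, 0, 0],
    [0, 0, 0.01, 0, 0, 0],
    [0, 0, 0.01, 0, 0, 0],
  ],
)

```text
clock: 7.45
tcp_pos: [0.4715, 0.0363, 0.0301]
orientation: [2.387, 2.04, 0.001]
contact_force: [-3.6, -0.8, 13.6]
grip_width: 0.0354
gripper_force: 42.3
```

Contact felt; release and lift.

>>> apply_moves(
  rows=[
    [0, 0, -0.004, 0, 0, 0],
    [0, 0, -0.004, 0, 0, 0],
    [0, 0, -0.004, 0, 0, 0],
  ],
  claw=0.8,
)

```text
clock: 7.82
tcp_pos: [0.471, 0.0363, 0.0298]
orientation: [-2.388, -2.041, -0.0]
contact_force: [-0.0, 0.4, 0.7]
grip_width: 0.0681
gripper_force: 0.0
```

>>> apply_moves(
  rows=[
    [0, 0, -0.1, 0, 0, 0],
    [0, 0, -0.3, 0, 0, 0],
    [0, 0, -0.4, 0, 0, 0],
    [0, 0, -0.4, 0, 0, 0],
  ],
)

```text
clock: 8.32
tcp_pos: [0.4724, 0.0365, 0.1315]
orientation: [2.387, 2.039, 0.005]
contact_force: [1.2, -0.3, -0.6]
grip_width: 0.0682
gripper_force: 0.0
```

Run:
```python
from h import *
f=r.grab_frame("side");save(f,"pics/s1.png")
go(.651,.056,.125,-11)
```

```text
row [0.191, 0.697, 0.022] [0.001, -0.0, 0.022] clock 8.375 tcp [0.471 0.036 0.13 ]
```

View pics/s1.png

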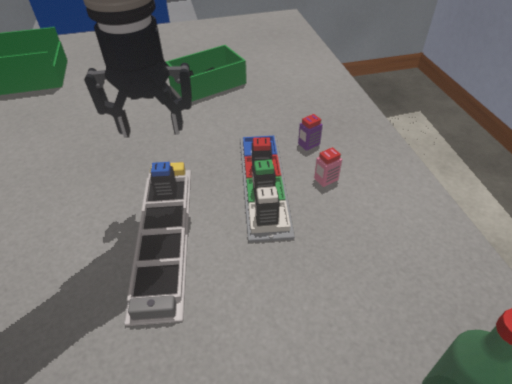

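Blue stands upright in the bay by the yellow block (165,182). Next red.

>>> apply_moves(
  rows=[
    [0.19, 0.7, 0.02, 0, 0, 0.02],
    [0.19, 0.7, 0.02, 0, 0, 0.02],
    [0.19, 0.7, 0.02, 0, 0, 0.02],
    [0.19, 0.7, 0.02, 0, 0, 0.02],
    [0.19, 0.7, 0.02, 0, 0, 0.02],
  ],
)

```text
clock: 9.0
tcp_pos: [0.6497, 0.056, 0.1226]
orientation: [-2.418, -2.003, 0.005]
contact_force: [-1.1, 0.2, 0.2]
grip_width: 0.0684
gripper_force: 0.0
```

Run:
```python
from h import *
f=r.grab_frame("wrist");save(f,"pics/w4.png")
print(proj(f,[.651,.056,.073]))
go(.651,.056,.030,-11)
```

```text
[257.08853741 214.87255679]
row [0.002, 0.007, 0.373] [-0.002, 0.001, 0.003] clock 9.05 tcp [0.649 0.056 0.123]
```

View pics/w4.png

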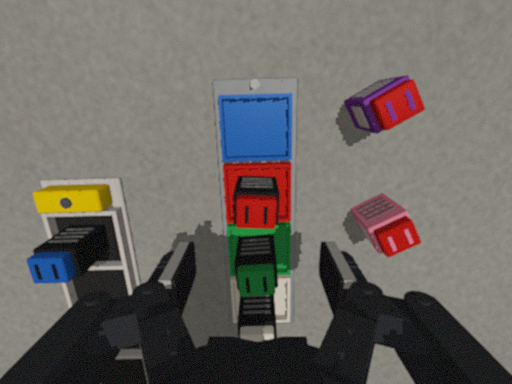

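The red module's cap is at (257,211), between the fingers, as predicted. Grip it.

>>> apply_moves(
  rows=[
    [0.002, 0.006, 0.18, 0, 0, 0],
    [0.002, 0.006, 0.3, 0, 0, 0],
    [0.002, 0.006, 0.37, 0, 0, 0],
    [0.002, 0.006, 0.37, 0, 0, 0],
  ],
)

```text
clock: 9.55
tcp_pos: [0.6514, 0.056, 0.0314]
orientation: [-2.419, -2.003, 0.003]
contact_force: [1.0, 1.2, -0.2]
grip_width: 0.0681
gripper_force: 0.0
```

>>> apply_moves(
  rows=[
    [0, 0, 0, 0, 0, 0],
    [0, 0, 0, 0, 0, 0],
    [0, 0, 0, 0, 0, 0],
    [0, 0, 0, 0, 0, 0],
  ],
  claw=0,
  newtons=40,
)

```text
clock: 10.05
tcp_pos: [0.6539, 0.0564, 0.0339]
orientation: [2.419, 2.002, 0.003]
contact_force: [-1.7, 0.2, 7.2]
grip_width: 0.0356
gripper_force: 41.2
```

>>> apply_moves(
  rows=[
    [0, 0, -0.2, 0, 0, 0],
    [0, 0, -0.36, 0, 0, 0],
    [0, 0, -0.36, 0, 0, 0],
  ],
)

```text
clock: 10.42
tcp_pos: [0.6554, 0.0568, 0.1265]
orientation: [2.417, 2.0, 0.01]
contact_force: [0.2, 0.0, -0.5]
grip_width: 0.0354
gripper_force: 40.6
```

```bash
python3 -c "
from h import *
go(.4635,-.0225,.11,-9)"
```

```text
row [-0.455, -0.695, 0.06] [0.005, -0.001, -0.02] clock 10.425 tcp [0.655 0.057 0.127]
```

>>> apply_moves(
  rows=[
    [-0.455, -0.695, 0, 0, 0, -0.02],
    [-0.455, -0.695, 0, 0, 0, -0.02],
    [-0.455, -0.695, 0.05, 0, 0, -0.02],
    [-0.455, -0.695, 0.06, 0, 0, -0.02],
    [-0.455, -0.695, 0.06, 0, 0, -0.02],
  ],
)

```text
clock: 11.05
tcp_pos: [0.4586, -0.0242, 0.1065]
orientation: [-2.389, -2.039, 0.004]
contact_force: [-0.1, -0.3, -1.0]
grip_width: 0.0355
gripper_force: 40.7
```

```bash
python3 -c "
from h import *
go(.4635,-.0225,.032,-9)"
```

```text
row [0.01, 0.019, 0.298] [-0.002, 0.001, -0.0] clock 11.05 tcp [ 0.459 -0.024  0.106]
```

>>> apply_moves(
  rows=[
    [0.01, 0.018, 0.12, 0, 0, 0],
    [0.01, 0.018, 0.22, 0, 0, 0],
    [0.01, 0.018, 0.28, 0, 0, 0],
    [0.01, 0.018, 0.298, 0, 0, 0],
    [0.01, 0.018, 0.298, 0, 0, 0],
  ],
)

```text
clock: 11.68
tcp_pos: [0.4662, -0.021, 0.033]
orientation: [2.388, 2.041, 0.001]
contact_force: [-0.4, -0.2, -0.1]
grip_width: 0.0355
gripper_force: 40.8
```

>>> apply_moves(
  rows=[
    [0, 0, 0.006, 0, 0, 0],
    [0, 0, 0.006, 0, 0, 0],
  ],
)

```text
clock: 11.92
tcp_pos: [0.4661, -0.0214, 0.0318]
orientation: [2.388, 2.04, 0.001]
contact_force: [0.1, -0.7, -0.4]
grip_width: 0.0353
gripper_force: 40.8
```

>>> apply_moves(
  rows=[
    [0, 0, 0.006, 0, 0, 0],
    [0, 0, 0.008, 0, 0, 0],
    [0, 0, 0.008, 0, 0, 0],
  ],
)

```text
clock: 12.3
tcp_pos: [0.4662, -0.0214, 0.0308]
orientation: [2.387, 2.04, 0.0]
contact_force: [-5.1, 0.2, 19.1]
grip_width: 0.0355
gripper_force: 43.3
```

Seated. Release, lift, check.

>>> apply_moves(
  rows=[
    [0, 0, -0.004, 0, 0, 0],
    [0, 0, -0.004, 0, 0, 0],
    [0, 0, -0.004, 0, 0, 0],
  ],
  claw=0.8,
)

```text
clock: 12.68
tcp_pos: [0.4657, -0.0213, 0.0302]
orientation: [-2.388, -2.041, 0.0]
contact_force: [-1.3, 0.2, -0.2]
grip_width: 0.0681
gripper_force: 0.0
```

>>> apply_moves(
  rows=[
    [0, 0, -0.1, 0, 0, 0],
    [0, 0, -0.3, 0, 0, 0],
    [0, 0, -0.4, 0, 0, 0],
    [0, 0, -0.4, 0, 0, 0],
  ],
)

```text
clock: 13.18
tcp_pos: [0.4671, -0.0214, 0.1319]
orientation: [2.386, 2.039, 0.004]
contact_force: [0.5, 0.6, 0.1]
grip_width: 0.0686
gripper_force: 0.0
```

Run:
```python
from h import *
go(.641,-.004,.125,-7)
```

```text
row [0.177, 0.676, 0.03] [0.003, -0.0, -0.022] clock 13.175 tcp [ 0.467 -0.021  0.132]
```

>>> apply_moves(
  rows=[
    [0.18, 0.68, 0.02, 0, 0, -0.02],
    [0.18, 0.68, 0.02, 0, 0, -0.02],
    [0.18, 0.68, 0.02, 0, 0, -0.02],
    [0.18, 0.68, 0.02, 0, 0, -0.02],
    [0.18, 0.68, 0.02, 0, 0, -0.02],
  ],
)

```text
clock: 13.8
tcp_pos: [0.6391, -0.0033, 0.1234]
orientation: [-2.354, -2.077, 0.004]
contact_force: [-0.6, -0.3, -0.7]
grip_width: 0.0683
gripper_force: 0.0
```

Run:
```python
from h import *
f=r.grab_frame("wrist");save(f,"pics/w5.png")
print(proj(f,[.641,-.004,.073]))
go(.641,-.004,.030,-7)
```

```text
[257.96008642 215.1902139 ]
row [-0.001, 0.009, 0.376] [-0.002, 0.001, -0.002] clock 13.85 tcp [ 0.639 -0.004  0.124]
```

View pics/w5.png

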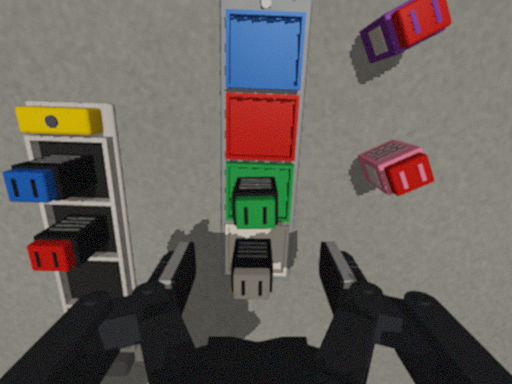

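Blue and red stand upright in bays 1 and 2 (left, rows 180 and 245); green's cap is at (256,212), as predicted. Grip it.

>>> apply_moves(
  rows=[
    [0, 0.006, 0.18, 0, 0, 0],
    [0, 0.006, 0.3, 0, 0, 0],
    [0, 0.006, 0.37, 0, 0, 0],
    [0, 0.006, 0.37, 0, 0, 0],
  ],
)

```text
clock: 14.35
tcp_pos: [0.6408, -0.0038, 0.0319]
orientation: [-2.355, -2.078, 0.003]
contact_force: [0.4, -0.6, -0.2]
grip_width: 0.0685
gripper_force: 0.0
```

>>> apply_moves(
  rows=[
    [0, 0, 0, 0, 0, 0],
    [0, 0, 0, 0, 0, 0],
    [0, 0, 0, 0, 0, 0],
    [0, 0, 0, 0, 0, 0],
  ],
  claw=0,
  newtons=40,
)

```text
clock: 14.85
tcp_pos: [0.6431, -0.0034, 0.0344]
orientation: [2.355, 2.077, 0.003]
contact_force: [-0.7, 1.1, 7.1]
grip_width: 0.0357
gripper_force: 41.1
```

>>> apply_moves(
  rows=[
    [0, 0, -0.2, 0, 0, 0],
    [0, 0, -0.36, 0, 0, 0],
    [0, 0, -0.36, 0, 0, 0],
  ],
)

```text
clock: 15.22
tcp_pos: [0.6448, -0.0032, 0.1269]
orientation: [2.352, 2.075, 0.009]
contact_force: [-0.3, 0.3, -1.5]
grip_width: 0.0351
gripper_force: 40.7
```

```bash
python3 -c "
from h import *
go(.4545,-.082,.11,-9)"
```

```text
row [-0.408, -0.716, 0.062] [0.005, -0.001, 0.02] clock 15.225 tcp [ 0.645 -0.003  0.127]
```

>>> apply_moves(
  rows=[
    [-0.41, -0.715, 0, 0, 0, 0.02],
    [-0.41, -0.715, 0, 0, 0, 0.02],
    [-0.41, -0.715, 0.05, 0, 0, 0.02],
    [-0.41, -0.715, 0.06, 0, 0, 0.02],
    [-0.41, -0.715, 0.06, 0, 0, 0.02],
  ],
)

```text
clock: 15.85
tcp_pos: [0.4497, -0.0839, 0.1069]
orientation: [-2.389, -2.038, 0.004]
contact_force: [1.1, -0.4, -1.2]
grip_width: 0.0352
gripper_force: 40.8
```

```bash
python3 -c "
from h import *
go(.4545,-.082,.032,-9)"
```

```text
row [0.011, 0.019, 0.299] [-0.002, 0.001, -0.001] clock 15.85 tcp [ 0.45  -0.084  0.107]
```

>>> apply_moves(
  rows=[
    [0.01, 0.015, 0.12, 0, 0, 0],
    [0.01, 0.015, 0.22, 0, 0, 0],
    [0.01, 0.015, 0.28, 0, 0, 0],
    [0.01, 0.015, 0.304, 0, 0, 0],
    [0.01, 0.015, 0.304, 0, 0, 0],
  ],
)

```text
clock: 16.48
tcp_pos: [0.4569, -0.0807, 0.032]
orientation: [2.387, 2.041, 0.001]
contact_force: [0.2, -0.0, -0.5]
grip_width: 0.0354
gripper_force: 40.8
```

>>> apply_moves(
  rows=[
    [0, 0, 0.006, 0, 0, 0],
    [0, 0, 0.006, 0, 0, 0],
  ],
)

```text
clock: 16.73
tcp_pos: [0.457, -0.0809, 0.0313]
orientation: [2.387, 2.04, 0.002]
contact_force: [-1.5, 0.3, 6.9]
grip_width: 0.0351
gripper_force: 41.8
```

Seated. Release and lift.

>>> apply_moves(
  rows=[
    [0, 0, 0, 0, 0, 0],
    [0, 0, 0, 0, 0, 0],
    [0, 0, 0, 0, 0, 0],
  ],
  claw=0.8,
)

```text
clock: 17.1
tcp_pos: [0.4561, -0.0811, 0.0303]
orientation: [2.388, 2.041, 0.0]
contact_force: [0.3, 0.1, -0.2]
grip_width: 0.0681
gripper_force: 0.0
```

>>> apply_moves(
  rows=[
    [0, 0, -0.1, 0, 0, 0],
    [0, 0, -0.3, 0, 0, 0],
    [0, 0, -0.4, 0, 0, 0],
    [0, 0, -0.4, 0, 0, 0],
  ],
)

```text
clock: 17.6
tcp_pos: [0.4575, -0.0813, 0.132]
orientation: [2.386, 2.038, 0.004]
contact_force: [0.6, 0.4, -1.1]
grip_width: 0.0682
gripper_force: 0.0
```

Run:
```python
from h import *
go(.629,-.067,.125,-7)
```

```text
row [0.164, 0.669, 0.031] [0.003, 0.0, -0.022] clock 17.6 tcp [ 0.457 -0.081  0.132]
```

>>> apply_moves(
  rows=[
    [0.165, 0.67, 0.02, 0, 0, -0.02],
    [0.165, 0.67, 0.02, 0, 0, -0.02],
    [0.165, 0.67, 0.02, 0, 0, -0.02],
    [0.165, 0.67, 0.02, 0, 0, -0.02],
    [0.165, 0.67, 0.02, 0, 0, -0.02],
  ],
)

```text
clock: 18.23
tcp_pos: [0.6265, -0.0663, 0.1235]
orientation: [-2.354, -2.077, 0.004]
contact_force: [0.6, -0.4, 0.7]
grip_width: 0.0685
gripper_force: 0.0
```

Run:
```python
from h import *
f=r.grab_frame("wrist");save(f,"pics/w6.png")
print(proj(f,[.629,-.067,.073]))
go(.629,-.067,.030,-7)
```

```text
[258.74904321 215.02047529]
row [-0.0, 0.012, 0.376] [-0.002, 0.0, -0.002] clock 18.275 tcp [ 0.626 -0.067  0.124]
```

View pics/w6.png

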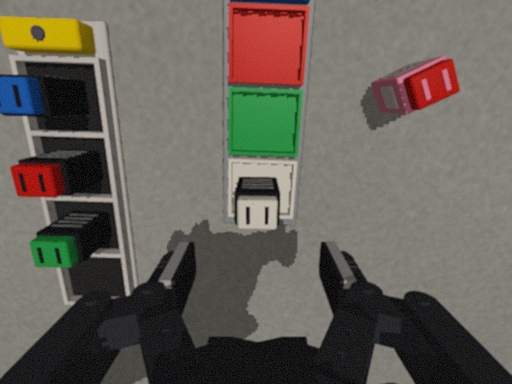

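Blue, red and green stand in bays 1–3 (left); white's cap is at (257,212), as predicted. Grip it.

>>> apply_moves(
  rows=[
    [0, 0.006, 0.18, 0, 0, 0],
    [0, 0.006, 0.3, 0, 0, 0],
    [0, 0.006, 0.37, 0, 0, 0],
    [0, 0.006, 0.37, 0, 0, 0],
  ],
)

```text
clock: 18.77
tcp_pos: [0.6281, -0.0668, 0.0319]
orientation: [-2.355, -2.077, 0.003]
contact_force: [-0.3, 0.8, -0.5]
grip_width: 0.0682
gripper_force: 0.0
```

>>> apply_moves(
  rows=[
    [0, 0, 0, 0, 0, 0],
    [0, 0, 0, 0, 0, 0],
    [0, 0, 0, 0, 0, 0],
    [0, 0, 0, 0, 0, 0],
  ],
  claw=0,
  newtons=40,
)

```text
clock: 19.27
tcp_pos: [0.6305, -0.0666, 0.0344]
orientation: [2.355, 2.077, 0.002]
contact_force: [-1.3, -0.5, 7.8]
grip_width: 0.0352
gripper_force: 41.1
```

>>> apply_moves(
  rows=[
    [0, 0, -0.2, 0, 0, 0],
    [0, 0, -0.36, 0, 0, 0],
    [0, 0, -0.36, 0, 0, 0],
  ],
)

```text
clock: 19.65
tcp_pos: [0.6321, -0.0665, 0.1268]
orientation: [2.352, 2.075, 0.008]
contact_force: [0.7, -0.4, -1.5]
grip_width: 0.0353
gripper_force: 40.7
```

```bash
python3 -c "
from h import *
go(.4455,-.141,.11,-9)"
```

```text
row [-0.389, -0.704, 0.062] [0.005, -0.0, 0.02] clock 19.65 tcp [ 0.632 -0.066  0.127]
```

>>> apply_moves(
  rows=[
    [-0.39, -0.7, 0, 0, 0, 0.02],
    [-0.39, -0.7, 0, 0, 0, 0.02],
    [-0.39, -0.7, 0.05, 0, 0, 0.02],
    [-0.39, -0.7, 0.06, 0, 0, 0.02],
    [-0.39, -0.7, 0.06, 0, 0, 0.02],
  ],
)

```text
clock: 20.27
tcp_pos: [0.4428, -0.1419, 0.1073]
orientation: [-2.389, -2.039, 0.001]
contact_force: [1.4, -0.0, -0.9]
grip_width: 0.0355
gripper_force: 40.8
```

```bash
python3 -c "
from h import *
go(.4455,-.141,.032,-9)"
```

```text
row [0.005, 0.01, 0.301] [-0.001, 0.0, -0.0] clock 20.275 tcp [ 0.443 -0.142  0.107]
```

>>> apply_moves(
  rows=[
    [0.005, 0.01, 0.12, 0, 0, 0],
    [0.005, 0.01, 0.22, 0, 0, 0],
    [0.005, 0.01, 0.28, 0, 0, 0],
    [0.005, 0.01, 0.304, 0, 0, 0],
    [0.005, 0.01, 0.304, 0, 0, 0],
  ],
)

```text
clock: 20.9
tcp_pos: [0.4474, -0.1402, 0.032]
orientation: [2.387, 2.042, 0.001]
contact_force: [-0.0, -1.8, -1.6]
grip_width: 0.0356
gripper_force: 40.8
```

>>> apply_moves(
  rows=[
    [0, 0, 0.006, 0, 0, 0],
    [0, 0, 0.006, 0, 0, 0],
  ],
)

```text
clock: 21.15
tcp_pos: [0.4474, -0.1406, 0.0313]
orientation: [2.387, 2.04, 0.002]
contact_force: [-0.8, 1.1, 5.5]
grip_width: 0.0352
gripper_force: 41.6
```

>>> apply_moves(
  rows=[
    [0, 0, 0, 0, 0, 0],
    [0, 0, 0, 0, 0, 0],
    [0, 0, 0, 0, 0, 0],
  ],
  claw=0.8,
)

```text
clock: 21.52
tcp_pos: [0.4464, -0.1408, 0.0303]
orientation: [2.388, 2.041, 0.0]
contact_force: [-0.5, 0.5, 0.0]
grip_width: 0.0683
gripper_force: 0.0
```

>>> apply_moves(
  rows=[
    [0, 0, -0.1, 0, 0, 0],
    [0, 0, -0.3, 0, 0, 0],
    [0, 0, -0.6, 0, 0, 0],
    [0, 0, -0.6, 0, 0, 0],
    [0, 0, -0.6, 0, 0, 0],
  ],
)

```text
clock: 22.15
tcp_pos: [0.4466, -0.141, 0.1808]
orientation: [2.387, 2.039, 0.001]
contact_force: [-0.1, 0.9, 0.1]
grip_width: 0.0685
gripper_force: 0.0
```

Run:
```python
from h import *
a=r.grab_frame("scene");b=r.grab_frame("side")
save({"pixels":np.hstack([cv2.resize(a["pixels"][80:300,150:380],None,fx=1.7,fy=1.7),cv2.resize(b["pixels"][130:350,100:330],None,fx=1.7,fy=1.7)])},"pics/end.png")
```

```text
(no output)
```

View pics/end.png

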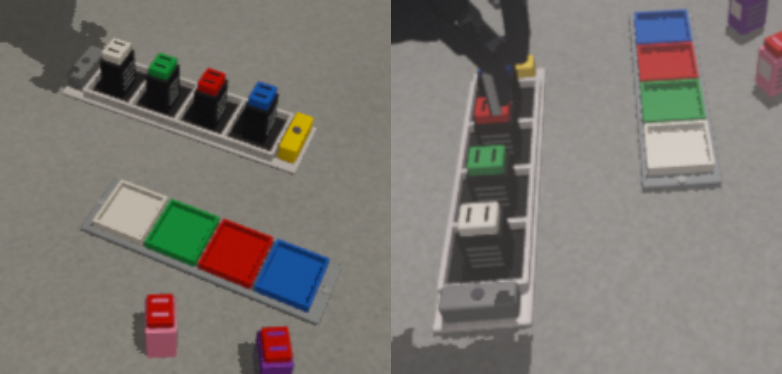

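All four stand upright, one in each bay: blue next to the yellow block (262,110 in the left half), then red (212,95), green (163,80) and white (117,65). The arm is clear of them.

```bash
python3 -c "
from bench import r
print(r.hand_in())"
```

```text
the job is handed in; nothing more can be done
None
```

The job is handed in: blue, red, green and white were loaded in that order from the yellow block, and each stands upright and released in its own bay, at about 22 s on the robot's clock.

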